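Close up the desk organiser

ROBOT

A 6-joint arm with a two-finger parallel gripper is mounted at the origin on the work surface. World frame = base frame: x ahead of the robot, y to its left, z up, the work surface at z = 0. Lengths are in m, angles in rad, forces in N, time in s.
With the tool pointing down it reaches from about 0.225 to 0.875 m from the base axis. Payload 3.4 kg.
Tool frame: the origin (TCP) lies midway between the tips of the shut fingers; the grasp point (between the pads) lies 19 mm behind it; z points along the fingers, y is the line along which they close (so a half turn about z gives the same grasp; the last joint's range is limited). The gripper opens to 85 mm and grips with 20 to 120 N. Pads are 22 mm wide; open, the fingers measure 114 mm over their backs; the gripper's body (76 mm by 85 mm) begins 54 mm behind the grasp point. The pads swing forward as they close: fully open they stand 13 mm farther back than shut.
Start: joints at [1.143, 0.276, 1.505, -0, 1.361, -0.121], TCP at [0.174, 0.548, 0.231] pointing down, gripper open.
Joint ranges: [-2.89, 2.89], [-0.75, 2.08], [0.22, 2.7], [-1.18, 4.32], [0.11, 2.71], [-2.7, 2.7]. Speed limits (rad/s): [2.57, 2.57, 3.14, 3.14, 3.14, 3.14].

INTERFACE

Orientations are given as a unit quaternion [w, x, y, z].
In Python, from rig import * gives the robot as it stands.
- The arm moves only by the tool apply_moves, never from a script. Its argument "steps" is one flat list of numbers, 4 for each row, row after row: the shift along the world's x, y, z in cm, then the turn about the world's z in degrees. A call has 1 to 8 rows; each row is the pose to reach, as a shift and turn from the pose commanded when the call began; what a row does not reach only later rows make up. A row lasts 1/12 s, in which the tool goes at most 41.7 mm and 7.16 degrees, less where a joint would pass 70% of its speed; a pose out of reach is approached as far as the arm can. A call with a gripper value outside its range is refused whole. "jaw" is the closure in counts, from 0 (fully open) to 255 (shut), set as the call begins (left out, the last holds). The fingers move at their own pace and stop on an object; "newtons" is the grip in N (left out, the last holds). Time passes only in rows, so rows that repeat a pose let the fingers close. It gives the time, the measured TCP pose, the force, the opening and the grip force at its end, in the units of the state.
- get_state(): the state, without advancing time (a new reading comes with each control period).
- get_image(name): name is "scene" or "top"; returns the picture (480x640x3 uint8, red, green, blue); there is no depth.
- calibration(name): a dict with "fx", "fy", "cx", "cy" (pixels), "xyz" and "rotation" of the camera in the world. Camera axes: x right, y up, looking along -z (the intrinsics and any distortion apply to the point x, -y, -z); pixel columns grow to the right and rows downward; lengths in m; the calibration is good to about 2 mm. A picture is of the moment at which its call begins. calibration takes no time and is no camera call.
- sign_off(): hands the job in; it is judged then, once.
The state is a dict: "clock": time; "qpos": joint angles; "qd": joint speeds; "effort": joint torques, N m; "position": TCP position; "ee_rot": TCP orientation; "contact_force": force on the tool from outside, world axes, zero at the start; "moment": the same for the moment, N m; "width": finger opening in m; "gripper_force": force on a finger pad.
Only numpy, scipy, OpenCV 4.12 (cv2) and the standard library are available. Lean on these libraries where they do the work, as an engineer would, in place of code of your own. Each camera call takes 0.05 s, during which the arm holds its last target. There are 200 camera calls.

TASK

Close up the wooden desk organiser: push both of its drawers fully home and press its lid all the way down, with the fingertips only. Do not pick up the organiser or shove or tip it out of its place, and leave the mug, pump bottle, stapler and mouse where they stand.

Things in the scene. Friction and masses are not known exactly. Their poses are not given: they have to be found in the camera images.
- organiser: Wooden desk organiser, 200 mm deep (x; front at -x, roughly towards the robot), 280 wide (y), 106 high with the lid shut; about 3.3 kg, loose on the desk. Two drawers side by side below, a shallow tray with a hinged lid on top. Origin: centre of the underside; z up. The drawers are pushed shut along its +x.
- left_front (a point): Centre of the outer face of the left drawer's front (at +y of the organiser, left as the robot sees it), 33 mm above the desk; moves with the drawer. Upright panel 135 mm wide, 8 thick, 4 to 62 mm above the desk, a finger cut-out 36 wide, 16 deep in the middle of its upper edge. Shut, the point is at (-100, 70, 33) mm in the organiser's frame, the front 8 mm proud of the wall above.
- right_front (a point): The same point on the right drawer, an identical one at -y of the organiser: shut, at (-100, -70, 33) mm in the organiser's frame.
- drawer_left (a joint): How far the left drawer is pulled out, m: 0 shut against its stop, at most 0.12; grows towards the organiser's -x. Slides with about 1.5 N of friction and stays where it is left.
- drawer_right (a joint): The same for the right drawer.
- lid_hinge (a point): Middle of the lid's hinge line, which runs along the organiser's y at the upper edge of its back: (100, 0, 100.5) mm in the organiser's frame.
- lid_edge (a point): Middle of the lid's free (front) edge, on its outer (upper when shut) face; moves with the lid. The lid is a plain wooden panel, 196 mm from hinge line to free edge, 280 mm wide, 6 mm thick; the hinge line lies in its inner face.
- lid (a joint): Opening angle of the lid, rad: 0 flat shut, pi/2 upright, at most 1.8. It starts raised, leaning towards the robot (below pi/2), its outer face looking up and away from the robot. A friction hinge (0.3 N m) holds it where it is left, so it must be pressed down (about 2 N near the free edge) until it lies flat.
- mug: White mug, 80 mm across at the rim, 95 mm high, with a handle. Origin: centre of its underside. To be left alone.
- pump_bottle: White pump bottle, 60 mm across, 178 mm high. Origin: centre of its underside. To be left alone.
- stapler: Black stapler, 130 x 36 mm, 50 mm high, long along its x. Origin: centre of its underside. To be left alone.
- mouse: Black computer mouse, 105 x 60 mm, 34 mm high, long along its x. Origin: centre of its underside. To be left alone.

How it is judged:
By the outcome, as a careful person would: the job done as asked, in the order asked, and still so for the second after the job is handed in, with the robot touching nothing.
It also fails if it takes over 58 s, if anything falls off the work surface, if the arm or the gripper's body presses on something with over 40 N, if the wrist force passes 120 N, or if a joint passes its speed limit or range.

## Working session

There is one attempt and no reset: what is moved stays moved. The work goes in short steps, Python scripts to look and compute and a tool call to move; the robot and the scene stay as the last step left them, time stands still between calls to the robot, and variables do not carry over. Pictures are saved under pics/ and viewed, at most 10 in all, crops included, and the job is handed in when it is done.

Besides the shell and the picture viewer there is one more tool, called after ">>>" by a JSON object that holds its "op" and its "data", one argument or row to a line. apply_moves: Moves the arm, as the interface text tells. Its arguments: {"type":"object","properties":{"steps":{"type":"array","items":{"type":"number"}},"jaw":{"type":"number"},"newtons":{"type":"number"}},"required":["steps"]}

```bash
mkdir -p pics; python3 - <<'E'
from rig import *
import cv2,numpy as np
for n in("scene","top"):
    cv2.imwrite(f"pics/{n}0.png",get_image(n)[:,:,::-1])
    print(n,calibration(n))
s=get_state();print(s)
E
```

```text
scene {'fx': 437.0853948471683, 'fy': 437.0853948471683, 'cx': 321.17779892423897, 'cy': 241.37021060796778, 'xyz': array([ 0.84814697, -0.38634095,  0.89153082]), 'rotation': array([0.91812279, 0.27094995, 0.07536323, 0.27920791])}
top {'fx': 620.3648173831923, 'fy': 620.3648173831923, 'cx': 308.46930577283604, 'cy': 239.07726561391155, 'xyz': array([0.32473034, 0.04589694, 1.4159711 ]), 'rotation': array([-0.65561734, -0.06845149,  0.07402549,  0.74833183])}
{'clock': 0.1, 'qpos': array([ 1.14302539e+00,  2.76553202e-01,  1.50601292e+00,  2.81600563e-07,
        1.36069277e+00, -1.20987180e-01]), 'qd': array([-0.00162061, -0.00117605, -0.0035971 , -0.00017065,  0.0012625 ,
        0.0008344 ]), 'effort': array([ 8.23733935e-04, -4.17695332e+01, -2.46407479e+01, -1.14111249e-04,
        5.71675351e-03,  1.19666871e-05]), 'position': array([0.1734487 , 0.547724  , 0.23051143]), 'ee_rot': array([-2.25866043e-04,  1.52791033e-01,  9.88258168e-01, -8.01919600e-04]), 'contact_force': array([1.04491118, 0.12493672, 0.01896082]), 'moment': array([0.0376192 , 0.02557344, 0.02906661]), 'gripper_force': 0.0, 'width': 0.08535359164514703}
```

View pics/scene0.png

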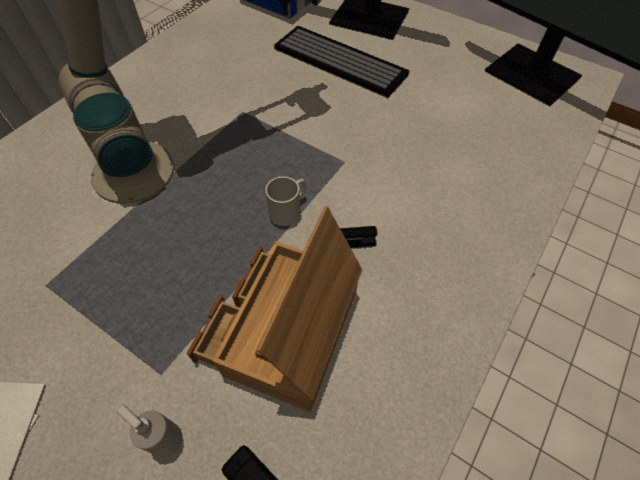

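View pics/top0.png

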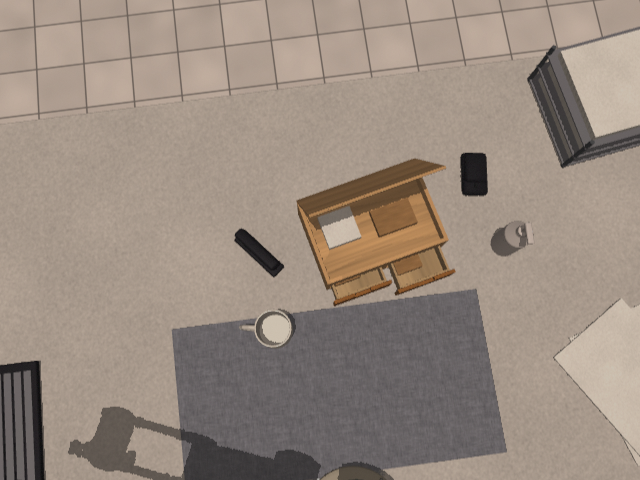

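The top view shows the organiser at about (375,225) with its drawers out toward the robot: left front edge about (335,303)-(391,285), right about (396,292)-(453,271). The lid edge runs from (298,200) to (445,167), and the mug (273,328) sits near the left drawer. I'll zoom in to get corner pixels.

```bash
python3 - <<'E'
import cv2
t=cv2.imread("pics/top0.png")[150:310,285:465]; s=cv2.imread("pics/scene0.png")[200:415,180:370]
cv2.imwrite("pics/tc.png",cv2.resize(t,None,fx=4,fy=3.75,interpolation=cv2.INTER_CUBIC)[:600])
cv2.imwrite("pics/sc.png",cv2.resize(s,None,fx=2.75,fy=2.75,interpolation=cv2.INTER_CUBIC))
E
cat > h.py <<'E'
from rig import *
import numpy as np
from scipy.spatial.transform import Rotation as R
def ray(n,u,v):
    c=calibration(n);q=c["rotation"]
    d=R.from_quat([q[1],q[2],q[3],q[0]]).apply([(u-c["cx"])/c["fx"],-(v-c["cy"])/c["fy"],-1])
    return c["xyz"],d
def onz(n,u,v,z):
    o,d=ray(n,u,v);return o+d*(z-o[2])/d[2]
def tri(a,b):
    (o,d),(p,e)=ray(*a),ray(*b)
    k=np.linalg.lstsq(np.c_[d,-e],p-o,rcond=None)[0]
    x,y=o+k[0]*d,p+k[1]*e
    return (x+y)/2,np.linalg.norm(x-y)
def pix(n,P):
    c=calibration(n);q=c["rotation"]
    x=R.from_quat([q[1],q[2],q[3],q[0]]).inv().apply(np.array(P)-c["xyz"])
    return c["cx"]-c["fx"]*x[...,0]/x[...,2],c["cy"]+c["fy"]*x[...,1]/x[...,2]
E
```

```text
(no output)
```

View pics/tc.png

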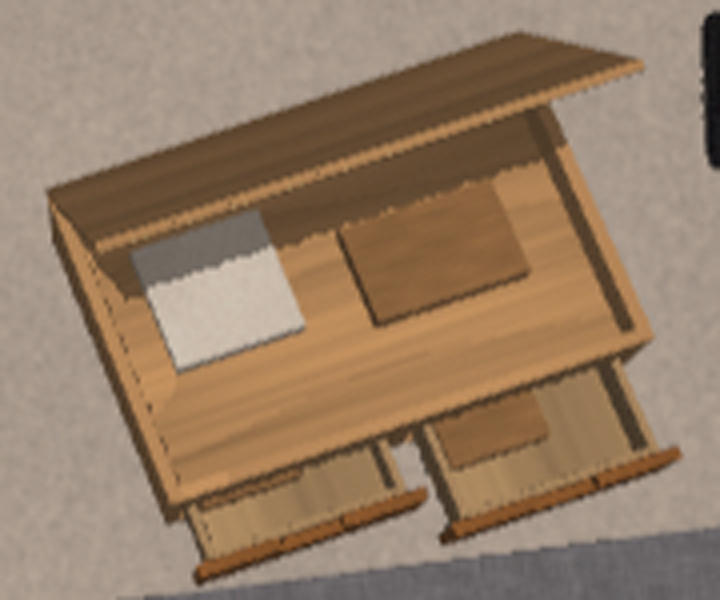

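View pics/sc.png

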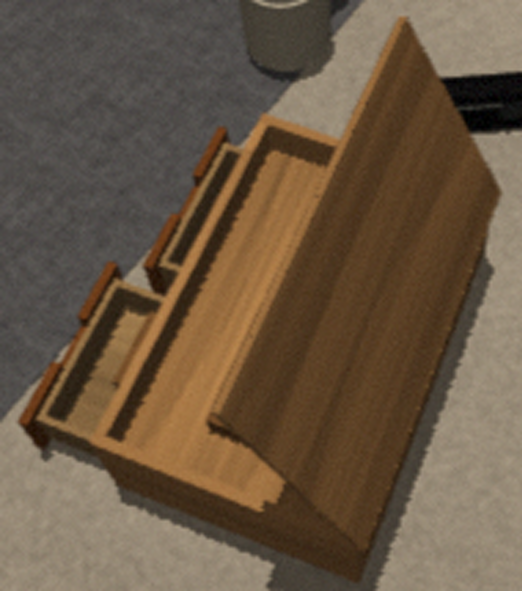

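```bash
python3 - <<'E'
from h import *
np.set_printoptions(precision=4,suppress=True)
T=lambda u,v:("top",285+(u+.5)/4-.5,150+(v+.5)/3.75-.5)
S=lambda u,v:("scene",180+(u+.5)/2.75-.5,200+(v+.5)/2.75-.5)
fl,fr=onz(*T(172,503),.1005),onz(*T(652,338),.1005)
bl,br=onz(*T(50,190),.1005),onz(*T(522,32),.1005)
print("front",fl,fr,np.linalg.norm(fl-fr));print("back",bl,br,np.linalg.norm(bl-br),np.linalg.norm(fl-bl),np.linalg.norm(fr-br))
w=fl-fr+bl-br;yaw=np.arctan2(w[1],w[0])-np.pi/2;print("yaw",np.degrees(yaw))
c=(fl+fr+bl+br)/4; print("c",c)
le,re_=tri(T(97,246),S(403,16)),tri(T(643,62),S(215,422));print("edge",le,re_,np.linalg.norm(le[0]-re_[0]))
Rz=np.array([[np.cos(yaw),-np.sin(yaw)],[np.sin(yaw),np.cos(yaw)]])
for a in(T(198,575),T(427,492),T(443,537),T(680,454),S(208,180) ,S(225,130),S(25,420),S(118,265)):
    p=onz(*a,.062);print(p,(p[:2]-c[:2])@Rz)
for p in(le[0],re_[0]):print("edge local",(p[:2]-c[:2])@Rz,p[2])
for n,uv in dict(mug=(273,328),staplerA=(239,234),staplerB=(279,271),bottle=(515,235),mouse=(474,174)).items():
    print(n,onz("top",*uv,{'mug':.095,'bottle':.178}.get(n,.04)))
E
```

```text
front [ 0.4908 -0.0101  0.1005] [ 0.5514 -0.2803  0.1005] 0.2768938712181325
back [0.682  0.0309 0.1005] [ 0.7432 -0.2413  0.1005] 0.2790205363297983 0.19552848020414554 0.19576795605413722
yaw 12.66673122320657
c [ 0.6169 -0.1252  0.1005]
edge (array([0.6022, 0.0145, 0.2761]), np.float64(0.00044487633716967437)) (array([ 0.6652, -0.2605,  0.269 ]), np.float64(0.0022821542854588226)) 0.28223572181181167
[ 0.4521 -0.02    0.062 ] [-0.1377  0.1387]
[ 0.4836 -0.1514  0.062 ] [-0.1357  0.0036]
[ 0.4564 -0.1559  0.062 ] [-0.1633  0.0052]
[ 0.4875 -0.2929  0.062 ] [-0.163  -0.1353]
[ 0.4781 -0.0689  0.062 ] [-0.1231  0.0853]
[ 0.4606 -0.0245  0.062 ] [-0.1304  0.1325]
[ 0.4919 -0.293   0.062 ] [-0.1587 -0.1363]
[ 0.4676 -0.165   0.062 ] [-0.1544 -0.0062]
edge local [0.0164 0.1395] 0.2760538801532716
edge local [ 0.0175 -0.1427] 0.26904171333937704
mug [0.4136 0.1169 0.095 ]
staplerA [0.6374 0.1711 0.04  ]
staplerB [0.5413 0.0914 0.04  ]
bottle [ 0.5297 -0.3986  0.178 ]
mouse [ 0.7066 -0.3828  0.04  ]
```

>>> {"op": "apply_moves", "data": {
  "steps": [25,-64.5,0,30,25,-64.5,0,30,25,-64.5,0,30,25,-64.5,0,30,25,-64.5,0,30,25,-64.5,0,30,25,-64.5,0,30,25,-64.5,0,30],
  "jaw": 128
}}

```text
clock: 0.77
position: [0.2918, 0.2416, 0.2312]
ee_rot: [-0.0, -0.109, 0.994, -0.0]
contact_force: [0.2, -0.3, 0.2]
width: 0.0428
gripper_force: 0.0
```

>>> {"op": "apply_moves", "data": {
  "steps": [13,-33.9,0,0,13,-33.9,0,0,13,-33.9,0,0,13,-33.9,0,0,13,-33.9,0,0,13,-33.9,0,0,13,-33.9,0,0,13,-33.9,0,0]
}}

```text
clock: 1.43
position: [0.4112, -0.0698, 0.2313]
ee_rot: [0.0, -0.108, 0.994, 0.0]
contact_force: [1.4, 0.5, -0.3]
width: 0.0428
gripper_force: 0.0
```

>>> {"op": "apply_moves", "data": {
  "steps": [1,-2.6,-4,0,1,-2.6,-8,0,1,-2.6,-12,0,1,-2.6,-16,0,1,-2.6,-18,0,1,-2.6,-19,0,1,-2.6,-19,0]
}}

```text
clock: 2.02
position: [0.4188, -0.0929, 0.0387]
ee_rot: [-0.003, -0.108, 0.994, 0.002]
contact_force: [-0.4, 0.4, -1.2]
width: 0.0425
gripper_force: 0.0
```

```bash
python3 - <<'E'
from h import *
import cv2
cv2.imwrite("pics/a.png",np.hstack([cv2.resize(get_image("scene")[150:430,130:400],(386,400)),cv2.resize(get_image("top")[140:340,240:460],(400,400))])[:,:,::-1])
print(get_state()["position"])
E
```

```text
[ 0.4213132  -0.09377264  0.04125975]
```

View pics/a.png

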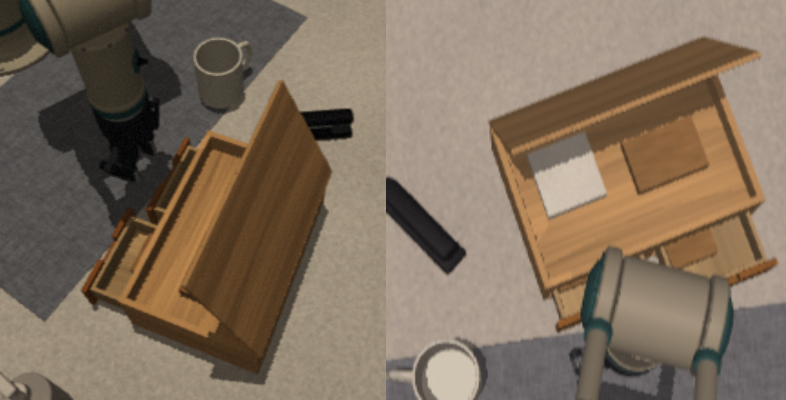

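Gripper (left half, ~(125,160)) is squarely in front of the left drawer, clear of the mug. Pushing along the organiser's +x.

>>> {"op": "apply_moves", "data": {
  "steps": [0.6,0.13,0,0,1.2,0.27,0,0,1.8,0.4,0,0,2.5,0.55,0,0,3.1,0.7,0,0,3.7,0.83,0,0,4.3,0.97,0,0,4.8,1.08,0,0]
}}

```text
clock: 2.78
position: [0.4696, -0.0827, 0.0414]
ee_rot: [-0.0, -0.108, 0.994, 0.0]
contact_force: [-2.0, -1.4, 1.8]
width: 0.0425
gripper_force: 0.9
```

>>> {"op": "apply_moves", "data": {
  "steps": [0.25,0.06,0,0,0.5,0.11,0,0,0.75,0.17,0,0,1.0,0.22,0,0,1.0,0.22,0,0]
}}

```text
clock: 3.2
position: [0.4798, -0.0806, 0.0413]
ee_rot: [0.0, -0.108, 0.994, 0.0]
contact_force: [-0.9, -0.1, -0.7]
width: 0.0424
gripper_force: 0.2
```

>>> {"op": "apply_moves", "data": {
  "steps": [0.2,0.04,0,0,0.4,0.09,0,0,0.6,0.13,0,0,0.6,0.13,0,0]
}}

```text
clock: 3.53
position: [0.4857, -0.0793, 0.0413]
ee_rot: [0.0, -0.108, 0.994, 0.0]
contact_force: [-0.8, -0.7, 0.9]
width: 0.0422
gripper_force: 0.3
```

>>> {"op": "apply_moves", "data": {
  "steps": [0.1,0.02,0,0,0.2,0.04,0,0,0.2,0.04,0,0]
}}

```text
clock: 3.78
position: [0.4875, -0.079, 0.0414]
ee_rot: [0.0, -0.108, 0.994, 0.0]
contact_force: [-0.6, 0.7, -0.0]
width: 0.0424
gripper_force: 0.5
```

>>> {"op": "apply_moves", "data": {
  "steps": [0.1,0.02,0,0,0.2,0.04,0,0,0.2,0.04,0,0]
}}

```text
clock: 4.03
position: [0.4879, -0.0788, 0.0413]
ee_rot: [-0.002, -0.109, 0.994, 0.0]
contact_force: [-4.1, -1.5, 2.6]
width: 0.0425
gripper_force: 2.5
```

>>> {"op": "apply_moves", "data": {
  "steps": [0.1,0.02,0,0,0.2,0.04,0,0,0.2,0.04,0,0]
}}

```text
clock: 4.28
position: [0.4879, -0.0788, 0.0413]
ee_rot: [-0.004, -0.109, 0.994, -0.0]
contact_force: [-8.0, -5.1, 5.9]
width: 0.0424
gripper_force: 4.7
```

```bash
python3 - <<'E'
from h import *
import cv2
cv2.imwrite("pics/b.png",np.hstack([cv2.resize(get_image("scene")[220:380,170:330],(400,400)),cv2.resize(get_image("top")[140:340,240:440],(400,400))])[:,:,::-1])
for i in range(3): s=get_state();print(s["position"],s["contact_force"]);get_image("top")
E
```

```text
[ 0.48797835 -0.07882405  0.04131927] [-8.41459709 -4.59176781  6.30482533]
[ 0.48794331 -0.07880948  0.04130636] [-9.04455445 -4.64169109  6.40787557]
[ 0.48793292 -0.07880964  0.04131206] [-8.02454884 -4.58595747  6.04509411]
```

View pics/b.png

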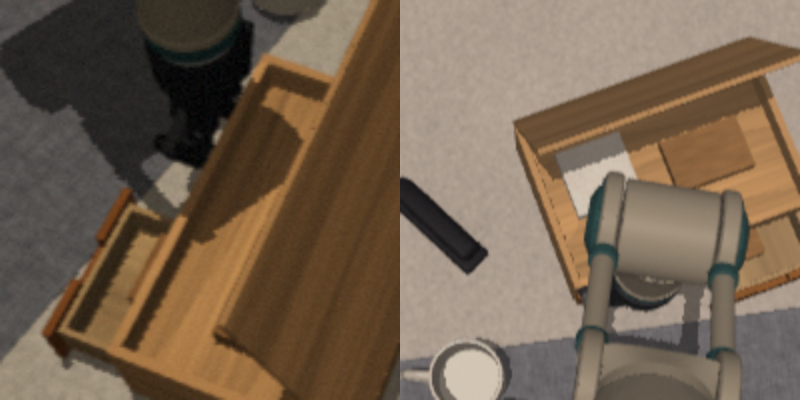

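The left drawer is flush: the fingers met the stop at the expected position and the force rose to about 9 N without motion. Backing off and shifting to the right drawer.

>>> {"op": "apply_moves", "data": {
  "steps": [-2.5,-0.56,0,0,-6,-1.35,0,0,-9,-2,0,0,-9,-2,0,0,-8,-6,0,0,-7.1,-10,0,0,-6,-15.6,0,0,-6,-15.6,0,0]
}}

```text
clock: 5.2
position: [0.4357, -0.2409, 0.0425]
ee_rot: [0.003, -0.107, 0.994, -0.004]
contact_force: [0.4, -0.3, -0.4]
width: 0.0426
gripper_force: 0.0
```

>>> {"op": "apply_moves", "data": {
  "steps": [0,0,0,0,0.6,0.13,0,0,1.2,0.27,0,0,1.8,0.4,0,0,2.4,0.54,0,0,3,0.67,0,0,3.5,0.79,0,0,4,0.9,0,0]
}}

```text
clock: 5.87
position: [0.4713, -0.2241, 0.0413]
ee_rot: [-0.001, -0.109, 0.994, 0.001]
contact_force: [-1.7, -0.1, -0.1]
width: 0.0424
gripper_force: 0.9
```

>>> {"op": "apply_moves", "data": {
  "steps": [0.6,0.13,0,0,1.2,0.27,0,0,1.8,0.4,0,0,2.4,0.54,0,0,3,0.67,0,0,3.5,0.79,0,0,3.9,0.88,0,0,3.9,0.88,0,0]
}}

```text
clock: 6.53
position: [0.5119, -0.2167, 0.0414]
ee_rot: [0.001, -0.108, 0.994, -0.0]
contact_force: [0.2, 0.2, -0.2]
width: 0.0422
gripper_force: 0.0
```

>>> {"op": "apply_moves", "data": {
  "steps": [0.1,0.02,0,0,0.2,0.04,0,0,0.3,0.06,0,0,0.4,0.08,0,0,0.4,0.08,0,0]
}}

```text
clock: 6.95
position: [0.5147, -0.2161, 0.0415]
ee_rot: [0.0, -0.108, 0.994, -0.0]
contact_force: [-0.1, -0.1, -0.1]
width: 0.0428
gripper_force: 0.5
```

>>> {"op": "apply_moves", "data": {
  "steps": [0.1,0.02,0,0,0.2,0.04,0,0,0.2,0.04,0,0]
}}

```text
clock: 7.2
position: [0.5167, -0.2154, 0.0415]
ee_rot: [0.0, -0.108, 0.994, -0.0]
contact_force: [-0.5, -0.5, 0.3]
width: 0.043
gripper_force: 0.5
```

>>> {"op": "apply_moves", "data": {
  "steps": [0.1,0.02,0,0,0.2,0.04,0,0,0.2,0.04,0,0]
}}

```text
clock: 7.45
position: [0.5185, -0.2148, 0.0414]
ee_rot: [-0.0, -0.108, 0.994, 0.0]
contact_force: [-1.4, -1.4, 0.3]
width: 0.0424
gripper_force: 0.8
```

>>> {"op": "apply_moves", "data": {
  "steps": [0.1,0.02,0,0,0.2,0.04,0,0,0.2,0.04,0,0]
}}

```text
clock: 7.7
position: [0.5185, -0.2147, 0.0414]
ee_rot: [-0.002, -0.109, 0.994, 0.0]
contact_force: [-5.8, -3.2, 4.1]
width: 0.0427
gripper_force: 3.3
```

Both drawers are home; the right one stopped exactly where predicted from the left. Next I lift clear, shut the fingers and go over behind the lid's outer face.

>>> {"op": "apply_moves", "data": {
  "steps": [-2,-0.45,0,0,-5,-1.1,1,0,-5,-1.1,5,0,-5,-1,9,0,-5,0,13,0,-5,2,17,0,-5,4,21,0,-5,6,24.5,0],
  "jaw": 255
}}

```text
clock: 8.37
position: [0.4707, -0.1557, 0.2845]
ee_rot: [0.001, -0.108, 0.994, 0.0]
contact_force: [0.3, -0.3, -0.1]
width: -0.0
gripper_force: 0.0
```

>>> {"op": "apply_moves", "data": {
  "steps": [0,0.4,4,0,1.5,1,6,0,5.5,2,6,0,9.5,3,6,0,13.4,4,6,0,17.4,4.4,6,0,21.4,4.4,6,0,21.4,4.4,6,0]
}}

```text
clock: 9.03
position: [0.6918, -0.1116, 0.337]
ee_rot: [0.001, -0.11, 0.994, 0.001]
contact_force: [-0.3, -0.2, -1.5]
width: -0.0002
gripper_force: 0.0
```

```bash
python3 - <<'E'
from h import *
import cv2
cv2.imwrite("pics/c.png",np.hstack([cv2.resize(get_image("scene")[130:430,130:430],(400,400)),cv2.resize(get_image("top")[120:320,260:460],(400,400))])[:,:,::-1])
s=get_state();print(s["position"],s["contact_force"],s["width"],s["qpos"])
E
```

```text
[ 0.68584856 -0.11198577  0.3394483 ] [-0.71792257 -0.17387316  0.11769735] 7.502246066588246e-05 [-2.62453205e-01  4.38397565e-01  9.97001235e-01  1.08812179e-03
  1.70971210e+00 -2.05120209e+00]
```

View pics/c.png

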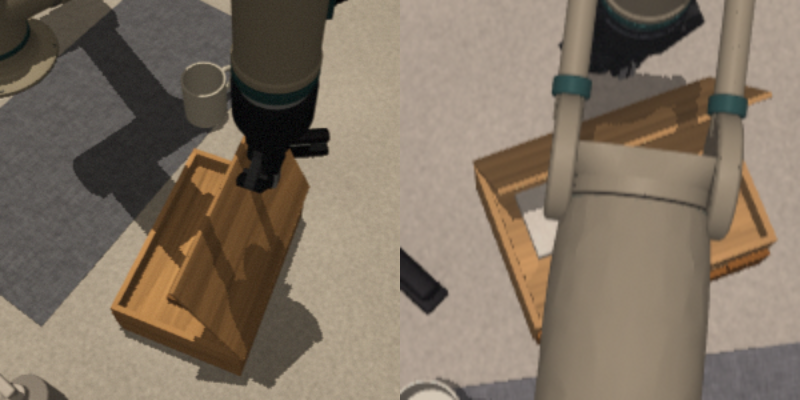

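The tool is above and behind the lid, at about (258,180) in the left half. The right drawer front is flush. Lowering, then following the lid's arc.

>>> {"op": "apply_moves", "data": {
  "steps": [0,0,-3,0,0,0,-6,0,0,0,-8.2,0,0,0,-8.2,0,-1.3,-0.3,-8.7,0,-2.5,-0.6,-9.1,0,-3.7,-0.8,-9.8,0,-5,-1.1,-10.4,0]
}}

```text
clock: 9.8
position: [0.6347, -0.1239, 0.2411]
ee_rot: [0.003, -0.108, 0.994, -0.001]
contact_force: [0.8, 0.3, 0.2]
width: 0.0002
gripper_force: 0.7
```

>>> {"op": "apply_moves", "data": {
  "steps": [0,0,0,0,-1.1,-0.25,-0.9,0,-2.1,-0.5,-1.7,0,-3.1,-0.7,-2.7,0,-4,-0.9,-3.8,0,-4.7,-1.05,-5,0,-5.4,-1.2,-6.2,0]
}}

```text
clock: 10.38
position: [0.5812, -0.1362, 0.1785]
ee_rot: [0.002, -0.108, 0.994, -0.001]
contact_force: [-0.4, -0.7, 0.3]
width: 0.0002
gripper_force: 0.5
```

>>> {"op": "apply_moves", "data": {
  "steps": [-0.6,-0.1,-1.3,0,-1,-0.2,-2.6,0,-1.3,-0.3,-3.6,0,-1.5,-0.3,-4.5,0,-1.6,-0.35,-5.2,0,-1.6,-0.35,-5.7,0,-1.6,-0.35,-5.7,0]
}}

```text
clock: 10.97
position: [0.5642, -0.1391, 0.1185]
ee_rot: [-0.0, -0.108, 0.994, 0.0]
contact_force: [0.4, 0.7, -0.2]
width: -0.0002
gripper_force: 0.0
```

```bash
python3 - <<'E'
from h import *
import cv2
cv2.imwrite("pics/d.png",np.hstack([cv2.resize(get_image("scene")[180:430,150:400],(400,400)),cv2.resize(get_image("top")[120:320,260:460],(400,400))])[:,:,::-1])
s=get_state();print(s["position"],s["contact_force"],s["width"],s["qpos"])
E
```

```text
[ 0.5648215  -0.13923466  0.11931662] [-0.20060732 -0.59446436 -0.28590114] -1.9925256075490612e-05 [-3.61489554e-01  3.68025381e-01  1.66120358e+00  3.76878233e-04
  1.11203356e+00 -2.14926691e+00]
```

View pics/d.png

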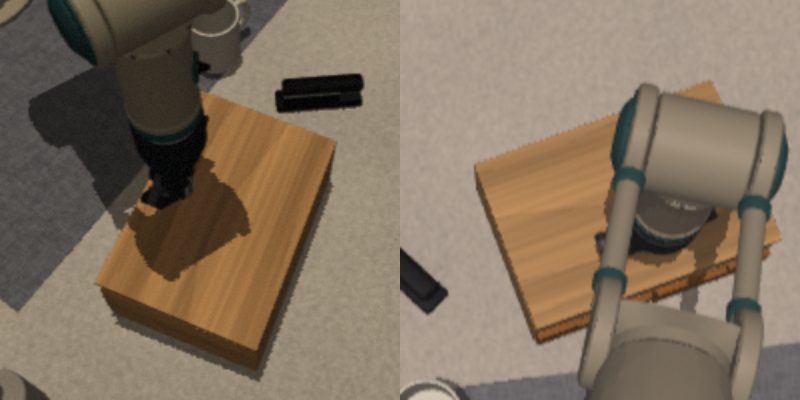

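The lid is almost flat. The tool sits on its front half (about (165,195) in the left half) at z = 0.119. Pressing the last ~13 mm.

>>> {"op": "apply_moves", "data": {
  "steps": [0,0,-0.4,0,0,0,-0.8,0,0,0,-1.1,0,0,0,-1.1,0]
}}

```text
clock: 11.4
position: [0.5641, -0.1391, 0.1076]
ee_rot: [-0.0, -0.108, 0.994, 0.0]
contact_force: [-0.6, 0.4, -0.1]
width: 0.0002
gripper_force: 0.0
```

>>> {"op": "apply_moves", "data": {
  "steps": [0,0,-0.1,0,0,0,-0.2,0,0,0,-0.3,0,0,0,-0.3,0]
}}

```text
clock: 11.73
position: [0.5642, -0.1392, 0.1065]
ee_rot: [0.0, -0.108, 0.994, 0.0]
contact_force: [-1.8, 1.8, 7.3]
width: 0.0002
gripper_force: 3.7
```

>>> {"op": "apply_moves", "data": {
  "steps": [0,0,-0.1,0,0,0,-0.2,0,0,0,-0.2,0]
}}

```text
clock: 11.98
position: [0.5642, -0.1392, 0.1064]
ee_rot: [0.001, -0.108, 0.994, -0.0]
contact_force: [-5.8, 1.1, 17.8]
width: -0.0004
gripper_force: 8.6
```

>>> {"op": "apply_moves", "data": {
  "steps": [0,0,0.5,0,0,0,3,0,0,0,7,0,0,0,11,0,-4,0,15,0,-8,0,18,0,-12,0,20,0,-16,0,20,0]
}}

```text
clock: 12.65
position: [0.4265, -0.1399, 0.3017]
ee_rot: [0.003, -0.109, 0.994, -0.002]
contact_force: [-0.2, -0.9, -0.6]
width: 0.0003
gripper_force: 0.0
```

>>> {"op": "apply_moves", "data": {
  "steps": [-4,0,0,0,-8,0,0,0,-12,0,0,0,-16,0,0,0,-18,0,0,0,-18,0,0,0]
}}

```text
clock: 13.15
position: [0.2421, -0.1381, 0.2987]
ee_rot: [-0.001, -0.107, 0.994, -0.0]
contact_force: [0.4, -0.6, 0.4]
width: -0.0001
gripper_force: 0.0
```

```bash
python3 - <<'E'
from h import *
import cv2
cv2.imwrite("pics/e.png",np.hstack([cv2.resize(get_image("scene")[180:430,150:400],(400,400)),cv2.resize(get_image("top")[150:350,240:440],(400,400))])[:,:,::-1])
s=get_state();print(s["position"],s["contact_force"])
E
```

```text
[ 0.2457996  -0.13938427  0.29906184] [ 0.93072327  0.08458923 -0.19579665]
```

View pics/e.png

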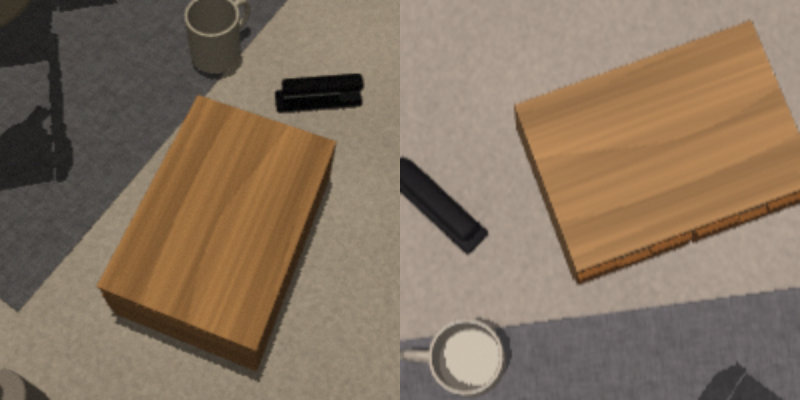

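The lid is flat. Both drawer fronts are flush in one line along the front edge, from (580,278) to (800,200) in the right half, and the mug and stapler have not moved. Handing in.

```bash
python3 -c "
from rig import *
print(sign_off())"
```

```text
the job is handed in; nothing more can be done
None
```

Both drawers are pushed fully home and the lid is pressed flat, all with the fingertips; the organiser and the other objects look undisturbed in the camera pictures, and the job was handed in at about 13 s.

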